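Tilt the cover under the rims of the battery compartment

ROBOT

A 6-joint arm with a two-finger parallel gripper is mounted at the origin on the work surface. World frame = base frame: x ahead of the robot, y to its left, z up, the work surface at z = 0. Lengths are in mm, angles in rad, forces in N, time in s.
With the tool pointing down it reaches from about 325 to 775 mm from the base axis. Payload 5.5 kg.
Tool frame: the origin (TCP) lies midway between the tips of the shut fingers; the grasp point (between the pads) lies 19 mm behind it; z points along the fingers, y is the direction in which the jaws open and shut (so a half turn about z gives the same grasp; the last joint's range is limited). The gripper opens to 88 mm and grips with 3 to 60 N. Pads are 20 mm wide; open, the fingers measure 115 mm over their backs; the gripper's body (75 mm by 178 mm) begins 61 mm behind the grasp point.
Start: joints at [-1.377, 0.091, 1.231, -0, 1.82, -0.057], TCP at [148.906, -581.243, 184.731] pointing down, gripper open.
Joint ranges: [-2.87, 2.87], [-0.86, 2.18], [0.17, 2.46], [-1.51, 4.65], [0.06, 2.69], [-2.65, 2.65]. Speed limits (rad/s): [2.57, 2.57, 3.01, 3.14, 3.14, 3.14].

INTERFACE

Orientations are given as [roll, pitch, yaw] about the fixed x, y, z axes, in that order (R = Rz(yaw) Ry(pitch) Rx(roll)).
In Python, from workcell import bot, imaging gives the robot as it stands. Calls block until the motion is done:
- bot.move_pose(position, orientation): joint-space move of the TCP to a pose.
- bot.servo_line(position, frame=None, max_speed=150, max_force=None): straight line of the TCP; frame=None keeps the orientation; max_speed is the mean speed in mm/s. With max_force (N) it stops when the force on the tool has changed by that much, and returns True; else False.
- bot.set_joints(angles): joint-space move.
- bot.move_gripper(opening, newtons=None): finger opening in mm; newtons is the grip in N (None keeps the last); returns when the fingers have stopped.
- bot.dwell(seconds).
- bot.solve_ik(position, orientation): joint angles nearest the present ones, or None.
- imaging.grab_frame(name): name is "scene" or "top"; returns the picture (384x512x3 uint8, red, green, blue); there is no depth.
- imaging.camera_params(name): a dict with "fx", "fy", "cx", "cy" (pixels), "R" (3x3) and "t" (3): a world point X has camera coordinates R X + t. Camera axes: x right, y down, z forward; pixel columns grow to the right and rows downward; lengths in mm; the calibration is good to about 2 mm. A picture is of the moment at which its call begins. camera_params takes no time and is no camera call.
A pose or a line that the arm cannot do raises bot.IKError and nothing moves.
- bot.job_done(): hands the job in, once; it reports no verdict.
Readings, each from a call of its own:
- bot.read_time_s(): time.
- bot.read_qpos(): joint angles.
- bot.read_joint_vel(): joint speeds.
- bot.read_joint_efforts(): joint torques, N m.
- bot.read_ee_pos(): TCP position.
- bot.read_tool_rot(): TCP orientation.
- bot.read_wrist_force(): force on the tool from outside, world axes, zero at the start.
- bot.read_torque(): the same for the moment, N m.
- bot.read_finger_gap(): finger opening in mm.
Only numpy, scipy, OpenCV 4.12 (cv2) and the standard library are available. Lean on these libraries where they do the work, as an engineer would, in place of code of your own. Each camera call takes 0.05 s, during which the arm holds its last target. There are 200 camera calls.

TASK

Put the cover on the battery compartment of the box: pick the cover up, tilt it, tuck one end in under the wide rim at one end of the box, let the other end down inside the narrow rim opposite, then slide the cover back under the narrow rim so that it lies flat on both ledges with both ends well under their rims, and let go. Do not force it against the box or drop it, and leave the other things on the bench alone.

Things in the scene. Friction and masses are not known exactly. Their poses are not given: they have to be found in the camera images.
- case: Open-topped grey metal box fixed to the bench, 162 mm long (x), 112 wide (y), 64 high. Origin: on the bench under the middle of the top opening; z up, x towards its narrow rim and roughly towards the robot (within 0.35 rad). Opening 125 mm long (x -62.5 to 62.5), 102 wide (y -51 to 51, plain side walls). Box and cover must not press on each other with more than 25 N; inside the box the cover must stay slower than 0.2 m/s.
- wide_rim (a point): Middle of the inner edge of the WIDE rim's top (box x -62.5, z 64). This flat rim at the box's -x end (away from the robot) is 4 mm thick and juts 19 mm inward from the end wall's inner face (x -81.5), over a hollow that reaches down to the ledge.
- narrow_rim (a point): Middle of the inner edge of the NARROW rim's top (box x 62.5, z 64). This flat rim at the box's +x end (robot side) is 4 mm thick and juts 8 mm inward from the end wall's inner face (x 70.5). With the cover flat against the wide rim's wall, its other end is 4 mm clear of this edge.
- compartment (a point): Point on the box floor amid the battery packs (21 mm high), at box x 0, z 3. Two level ledges at the box's ends lie below the rims, at one height, set somewhere from 24 to 44 mm above the bench: not measured, find it by touch. They hold firm. They reach from the end walls to x -44.5 and x 45.5, full width. Cover home against the narrow rim's wall: its origin at box x 0.5.
- cover: Loose cover, 0.2 to 0.4 kg: white plate 140 mm long (x), 90 wide (y), 6 thick, too long for the opening when flat. On its middle a black grip block 18 mm (x) by 40 (y), top 76 mm above the underside; grip its upper half, to keep fingers above the rims. Symmetric: either end may go first. Origin: centre of the underside, z up through the block. Starts flat on the bench, x within 0.35 rad of straight away from the robot's front.
- cover_end_a (a point): Middle of the lower edge of the cover's -x end (70 mm from its origin).
- cover_end_b (a point): Middle of the lower edge of the cover's +x end (70 mm from its origin).
- motor: Bystander: small drone motor standing on the bench, 32 mm across, 35 mm high with its shaft. Origin: centre of its underside.
- camera_pod: Bystander: small black camera with a round lens, 28 x 32 x 30 mm and a 14 mm lens barrel to its +x. Origin: centre of its underside.
- driver: Bystander: screwdriver with a yellow handle, 170 mm long, lying on the bench. Origin: under its middle.
- jar: Bystander: small jar with a black lid, 48 mm across, 55 mm high. Origin: centre of its underside.
There are look-alikes about, which are no part of the job. Of the things that look like the case, the smallest one is meant.

How it is judged (in metres and radians):
On the way, in this order (a step that is already met when the one before it is completed fails the run):
1. one end of the cover is in under the wide rim while the cover is still tilted, its other end up (angle between cover's own z axis and vertical above 0.14 rad and ((x of cover_end_a in the frame of case between -0.086 and -0.0655 m and z of cover_end_a in the frame of case between 0.02 and 0.057 m and y of cover_end_a in the frame of case between -0.02 and 0.02 m) or (x of cover_end_b in the frame of case between -0.086 and -0.0655 m and z of cover_end_b in the frame of case between 0.02 and 0.057 m and y of cover_end_b in the frame of case between -0.02 and 0.02 m))), for 0.1 s.
2. the cover is down inside the box, flat, below both rims (z of cover in the frame of case between 0.02 and 0.049 m and angle between cover's own z axis and vertical below 0.05 rad and x of cover in the frame of case between -0.02 and 0.01 m), for 0.2 s.
At the end, for the whole second after the job is handed in: The cover lies at rest inside the box on the ledges, flat to within 0.05 rad, each end at least 3 mm under its rim (its origin within 4.5 mm of the box's origin along the box's x), let go (z of cover in the frame of case between 0.02 and 0.049 m and angle between cover's own z axis and vertical below 0.05 rad and x of cover in the frame of case between -0.0045 and 0.0045 m and y of cover in the frame of case between -0.012 and 0.012 m and angle between the x axis of cover and the x axis of case, either way round below 0.15 rad and linear speed of cover below 0.01 m/s and angular speed of cover below 0.05 rad/s); the robot touches nothing.
It fails at once if cover and box pressed or struck against each other with more than 25 N (contact force between cover and case above 25 N).
It fails at once if the cover is dropped or slammed inside the box (its origin below the rims and moving faster than 0.2 m/s) (linear speed of cover above 0.2 m/s and z of cover in the frame of case below 0.06 m and x of cover in the frame of case between -0.05 and 0.05 m and y of cover in the frame of case between -0.05 and 0.05 m).
It fails at once if the robot presses on the box with more than 25 N (contact force between any of the fingers, the arm and case above 25 N).
It fails at once if a bystander is moved more than 15 mm (distance of any of motor, camera_pod, driver, jar from where it was at the start of the episode above 0.015 m).
It also fails if it takes over 61 s, if anything falls off the work surface, if the arm or the gripper's body presses on something with over 40 N, if the wrist force passes 120 N, or if a joint passes its speed limit or range.

## Working session

There is one attempt and no reset: what is moved stays moved. The work goes in short steps, each a Python script; the robot and the scene stay as the last script left them, time stands still between calls to the robot, and variables do not carry over. Pictures are saved under pics/ and viewed, about 8 in all and at most 12, crops included, and the job is handed in when it is done.

```bash
mkdir -p pics; ls
python3 - <<'E'
from workcell import bot, imaging
import cv2,numpy as np
for n in("top","scene"):
    im=imaging.grab_frame(n); cv2.imwrite(f"pics/{n}0.png",cv2.resize(im[:,:,::-1],(800,600),interpolation=cv2.INTER_CUBIC))
    np.save(f"{n}0.npy",im)
    p=imaging.camera_params(n); print(n,{k:np.round(v,3).tolist() for k,v in p.items()})
print(bot.read_time_s(),bot.read_tool_rot())
E
```

```text
pics
top {'fx': 446.109, 'fy': 446.109, 'cx': 257.339, 'cy': 186.328, 'R': [[-0.026, -1.0, 0.001], [-0.994, 0.026, -0.105], [0.105, -0.004, -0.994]], 't': [0.353, 515.132, 1002.296]}
scene {'fx': 379.355, 'fy': 379.355, 'cx': 259.689, 'cy': 189.638, 'R': [[0.482, 0.876, -0.016], [0.707, -0.4, -0.583], [-0.518, 0.27, -0.812]], 't': [-208.51, -323.741, 1141.639]}
0.1 [-3.13983564e+00 -8.98093306e-05  2.50835717e-01]
```

View pics/top0.png

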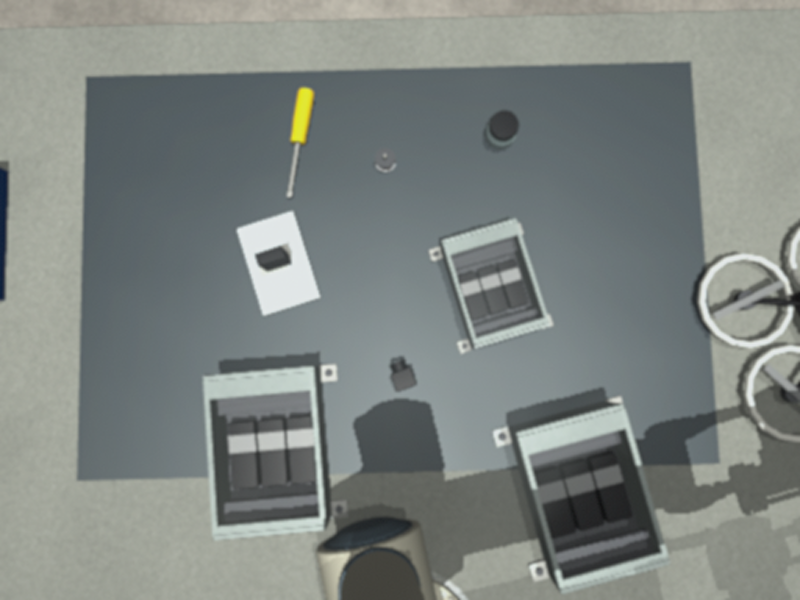

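View pics/scene0.png

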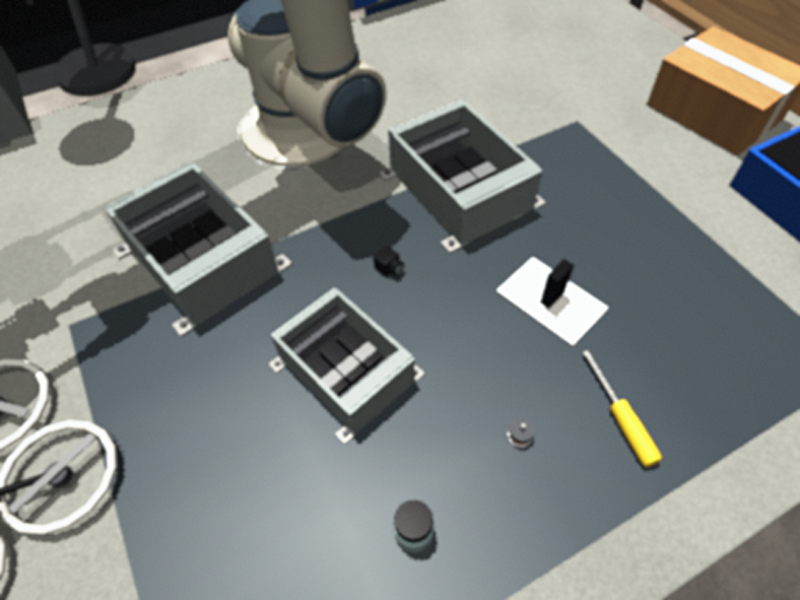

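The case look-alikes are at top-picture pixels (265,450), (590,495) and (495,283). The smallest is (495,283), with its wide rim away from the robot. There is one white cover, at (278,262). Next is a close crop of both.

Run:
```python
import cv2,numpy as np
im=np.load("top0.npy")[:,:,::-1]
def c(x,y,w,h,k): return cv2.resize(im[y:y+h,x:x+w],None,fx=k,fy=k,interpolation=cv2.INTER_CUBIC)
a=c(276,134,84,94,5); b=c(144,130,70,94,5)
o=np.hstack([a,b])
for i in range(0,o.shape[1],50): cv2.line(o,(i,0),(i,4),(0,0,255),1)
cv2.imwrite("pics/crop.png",o)
```

```text
(no output)
```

View pics/crop.png

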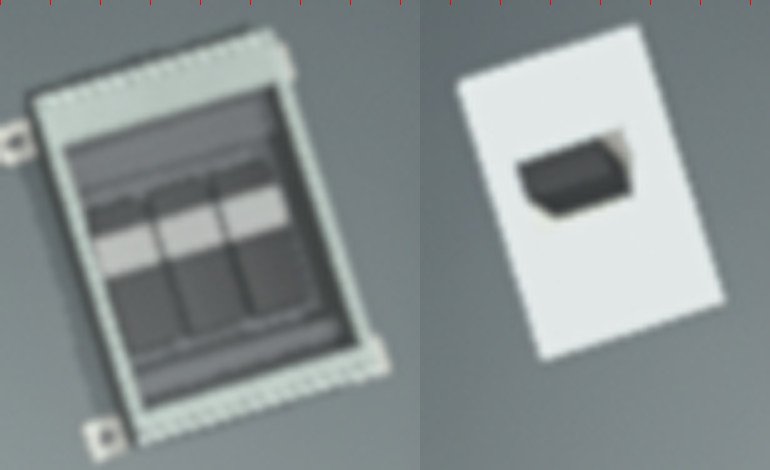

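The crop confirms the choice. The smallest box's opening corners, in crop pixels, are (65,147), (278,88), (360,345) and (140,408), with the wide rim at the far end. The cover corners are (458,82), (637,25), (725,300) and (543,360). Now I fit the poses.

```bash
cat > h.py <<'E'
import numpy as np,cv2
from workcell import bot,imaging
from scipy.optimize import least_squares
from scipy.spatial.transform import Rotation as Ro
def proj(X,n):
    p=imaging.camera_params(n); c=X@np.array(p["R"]).T+np.array(p["t"])
    return np.c_[p["fx"]*c[:,0]/c[:,2]+p["cx"],p["fy"]*c[:,1]/c[:,2]+p["cy"]]
def place(P,q): return np.c_[P[:,:2]@Ro.from_euler('z',q[2]).as_matrix()[:2,:2].T+q[:2],P[:,2]]
def fit(P,obs,n,q0):
    r=least_squares(lambda q:(proj(place(P,q),n)-obs).ravel(),q0,x_scale=[10,10,.1]); return r.x,r.fun.reshape(-1,2)
E
python3 - <<'E'
from h import *
np.set_printoptions(precision=3,suppress=True)
f=lambda a,o:(np.array(a,float)+.5)/5-.5+o
# case: x to robot(down in image), y: right in the image? x=-world x => y=-world y = image right
Pc=np.array([[-62.5,-51,64],[-62.5,51,64],[62.5,51,64],[62.5,-51,64],[-85,-56,64]][:4])
oc=f([[65,147],[278,88],[360,345],[140,408]],[276,134])
q,r=fit(Pc,oc,"top",[500,-80,np.pi]); print("case",q,"\n",r)
im=np.load("top0.npy")
m=((im.min(2)>200)*255).astype(np.uint8); m[:, :140]=0;m[:,220:]=0;m[:125]=0;m[215:]=0
ct=max(cv2.findContours(m,0,2)[0],key=cv2.contourArea); print(cv2.boxPoints(cv2.minAreaRect(ct)))
Pv=np.array([[70,45,6],[70,-45,6],[-70,-45,6],[-70,45,6.]])
ov=f(np.array([[458,82],[637,25],[725,300],[543,360]])-[420,0],[144,130]); print(ov)
v,rv=fit(Pv,ov,"top",[500,120,0.2]); print("cover",v,"\n",rv)
# scene check overlay
s=np.load("scene0.npy")[:,:,::-1]
s=cv2.resize(s,None,fx=4,fy=4,interpolation=cv2.INTER_CUBIC)
base=np.array([[x,y,z] for z in(64,) for x,y in((-62.5,-51),(-62.5,51),(62.5,51),(62.5,-51))],float)
out=np.array([[-81.5,-56,64],[-81.5,56,64],[-81.5,-56,0],[-81.5,56,0.]])
for P,qq in((base,q),(Pv,v),(np.array([[-9,-20,76],[9,-20,76],[9,20,76],[-9,20,76.]]),v)):
    cv2.polylines(s,[np.round(proj(place(P,qq),"scene")*4+1.5).astype(int)],True,(0,0,255),1)
cv2.imwrite("pics/ov.png",s[620:1220,660:1460] if 0 else cv2.resize(s[620:1140,660:1580],(800,452)))
t=np.load("top0.npy")[:,:,::-1]
E
```

```text
case [ 515.481 -147.511    3.393] 
 [[-0.73  -0.682]
 [ 0.283 -1.186]
 [ 0.283  0.893]
 [ 0.161  0.919]]
[[150.826 146.456]
 [186.602 135.007]
 [204.089 189.652]
 [168.312 201.1  ]]
[[151.2 146. ]
 [187.  134.6]
 [204.6 189.6]
 [168.2 201.6]]
cover [566.262 174.091   0.292] 
 [[-0.242 -0.081]
 [ 0.111 -0.286]
 [ 0.158  0.217]
 [-0.027  0.138]]
```

View pics/ov.png

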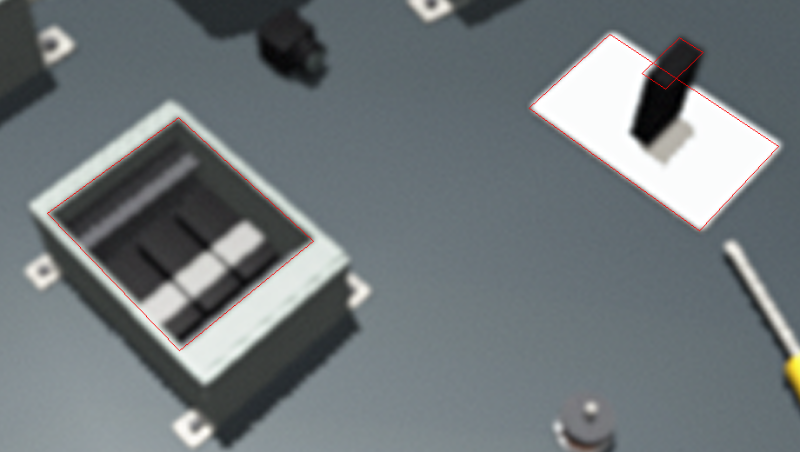

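The overlay agrees in the scene camera too, with the cover, block top and opening corners all on their edges. Pick up the cover now.

```bash
cat >> h.py <<'E'
CASE=[515.5,-147.5,3.393-np.pi]; COV=[566.3,174.1,0.292]; G=47.
def tool(o,yaw,th):
    R=Ro.from_euler('z',yaw)*Ro.from_euler('y',th)
    T=R*Ro.from_euler('z',np.pi/2)*Ro.from_euler('x',np.pi)
    return (np.array(o)+R.as_matrix()[:,2]*G).tolist(), T.as_euler('xyz').tolist()
def far(xf,zf,th,y=0.,C=None):
    """tool pose putting the far lower edge at box (xf,y,zf), tilt th"""
    c=C or CASE
    q=[c[0],c[1],c[2]+np.pi]; e=place(np.array([[xf,y,zf]]),q)[0]
    R=(Ro.from_euler('z',c[2])*Ro.from_euler('y',th)).as_matrix()
    return tool(e-70*R[:,0],c[2],th)
def farnow(th):
    "far edge in box frame from tool reading"
    p=np.array(bot.read_ee_pos()); R=(Ro.from_euler('z',CASE[2])*Ro.from_euler('y',th)).as_matrix()
    e=p-R[:,2]*G+70*R[:,0]; d=e[:2]-CASE[:2]; a=CASE[2]+np.pi
    return np.array([d@[np.cos(a),np.sin(a)],d@[-np.sin(a),np.cos(a)],e[2]])
def st(m=''): print(m,round(bot.read_time_s(),2),np.round(bot.read_ee_pos(),1),'F',np.round(bot.read_wrist_force(),1),'gap',np.round(bot.read_finger_gap(),1),flush=True)
E
python3 - <<'E'
from h import *
bot.move_gripper(60,35)
p,o=tool([COV[0],COV[1],80],COV[2],0); bot.move_pose(p,o); st('above')
p,o=tool([COV[0],COV[1],0],COV[2],0); print(bot.servo_line(p,o,80,8)); st('down')
bot.move_gripper(10,35); st('grip')
p[2]+=6; bot.servo_line(p,o,30); st('lift6')
p[2]+=94; bot.servo_line(p,o,120); st('lift'); print(bot.read_qpos(),bot.read_torque())
for q in (far(-56,90,.38),far(-56,24,.38),far(-79,30,0)): print(q,bot.solve_ik(*q))
E
```

```text
above 3.76 [566.6 173.3 127.1] F [ 0.6 -0.5  0.7] gap 60.0
False
down 4.91 [566.8 174.2  47.8] F [ 0.7 -0.8 -0.4] gap 59.8
grip 5.82 [566.3 174.1  47. ] F [0.5 0.8 0.1] gap 9.7
lift6 6.17 [566.6 174.2  53.5] F [-0.1 -0.  -0.3] gap 10.0
lift 7.1 [565.9 174.  145.9] F [ 0.3  0.3 -0.9] gap 10.0
[ 2.40815866e-01  6.68455554e-02  1.32484117e+00  9.31955921e-06
  1.75159888e+00 -5.11923836e-02] [-0.03741714 -0.07949827  0.0399577 ]
([523.6618285759681, -145.40370316873205, 159.61167073100475], [-2.7615926535897932, 2.220446049250313e-16, 1.8222036732051032]) [-0.21461766  0.28317618  1.10829493 -0.19259295  2.08483069 -0.5325722 ]
([523.6618285759681, -145.40370316873205, 93.61167073100475], [-2.7615926535897932, 2.220446049250313e-16, 1.8222036732051032]) [-0.21461766  0.29227405  1.21414072 -0.18204094  1.97189182 -0.50872515]
([524.2170695130363, -145.2610942170575, 77.0], [3.141592653589793, 0.0, 1.8222036732051032]) [-0.33286259 -0.05423062  1.56817411  0.          1.62764916 -0.58426994]
```

The fingers shut to 10 mm with no weight on the wrist, so the grasp missed. Look.

Run:
```python
from h import *
s=imaging.grab_frame("scene"); t=imaging.grab_frame("top"); np.save("scene1.npy",s);np.save("top1.npy",t)
a=cv2.resize(s[110:260,280:440,::-1],(400,375)); b=cv2.resize(t[80:230,120:280,::-1],(400,375))
cv2.imwrite("pics/miss.png",np.hstack([a,b]))
```

```text
(no output)
```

View pics/miss.png

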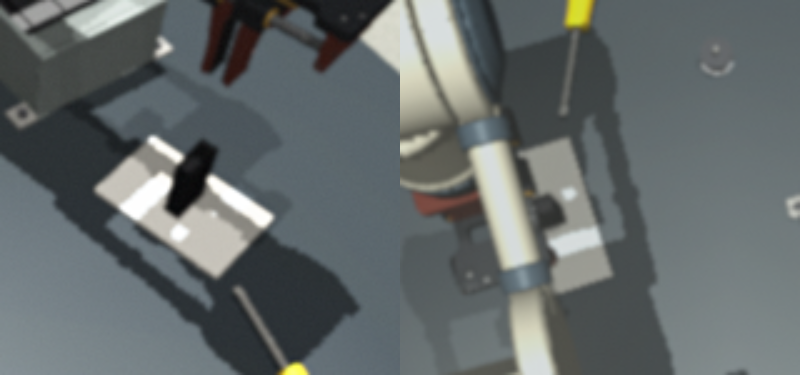

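Run:
```python
from h import *
np.set_printoptions(precision=1,suppress=True)
P=np.array([bot.read_ee_pos(),[0,0,0],[148.9,-581.2,184.7],[566.3,174.1,76]],float); print(bot.read_tool_rot())
ps,pt=proj(P,"scene"),proj(P,"top"); print(ps,(ps[0]-[280,110])*2.5); print(pt,(pt[0]-[120,80])*2.5)
for n,p in(("scene",ps),("top",pt)):
    im=np.load(n+"1.npy")[:,:,::-1].copy(); im=cv2.resize(im,(800,600)); cv2.circle(im,tuple((p[0]*1.5625).astype(int)),5,(0,0,255),2); cv2.circle(im,tuple((p[1]*1.5625).astype(int)),5,(255,0,255),2)
    cv2.imwrite(f"pics/{n}1.png",im[:450] if n=="scene" else im)
a=cv2.imread("pics/scene1.png");b=cv2.imread("pics/top1.png")
cv2.imwrite("pics/both.png",np.hstack([cv2.resize(a,(400,225)),cv2.resize(b,(400,300))[:225]]) if 0 else np.vstack([cv2.resize(a[:450],(533,300)),cv2.resize(b[150:,:],(533,300))]))
# did cover move?
d=np.abs(np.load("scene1.npy").astype(int)-np.load("scene0.npy")).max(2); print("cover corner diff",d[195:225,325:400].max())
```

```text
[-3.1 -0.   1.9]
[[364.2 151.4]
 [190.4  82.1]
 [-65.1 142.7]
 [357.9 172.6]] [210.6 103.6]
[[165.8 158. ]
 [257.5 415.6]
 [565.5 363.8]
 [172.1 163.1]] [114.5 195.1]
cover corner diff 133
```

View pics/both.png

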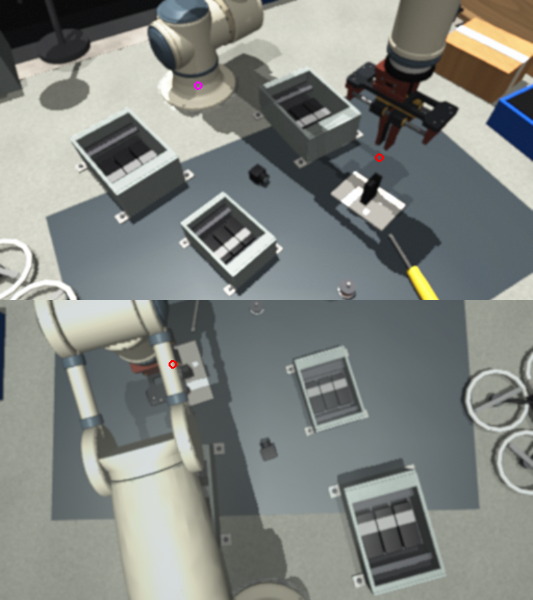

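The cover is untouched, but the fingertips look higher or further away than the reported TCP projection. I'll go back to the grasp pose and look from close by.

Run:
```python
from h import *
bot.move_gripper(60,35)
p,o=tool([COV[0],COV[1],0],COV[2],0); print(bot.servo_line(p,o,100,8)); st('down'); print(bot.read_tool_rot(),o,bot.read_qpos())
s=imaging.grab_frame("scene"); 
k=6;x0,y0=310,105
a=cv2.resize(s[y0:y0+95,x0:x0+130,::-1],None,fx=k,fy=k,interpolation=cv2.INTER_CUBIC)
c=np.array(bot.read_ee_pos()); d=np.array([np.cos(COV[2]),np.sin(COV[2]),0])
for X,col in((c,(0,0,255)),(c+30*d,(0,255,0)),(c-30*d,(0,255,0)),(c+[0,0,80],(255,0,255)),(c+[0,0,19],(255,255,0))):
    u=(proj(X[None],"scene")[0]+.5-[x0,y0])*k; cv2.circle(a,tuple(u.astype(int)),5,col,2)
cv2.imwrite("pics/low.png",a)
```

```text
False
down 9.26 [566.9 174.2  48.1] F [-0.6 -0.6  0.1] gap 59.8
[3.13989792e+00 4.87420571e-05 1.86276235e+00] [3.141592653589793, 0.0, 1.8627963267948964] [ 2.40822936e-01  8.67804342e-02  1.47721027e+00  3.79583878e-05
  1.57590694e+00 -5.11428987e-02]
```

View pics/low.png

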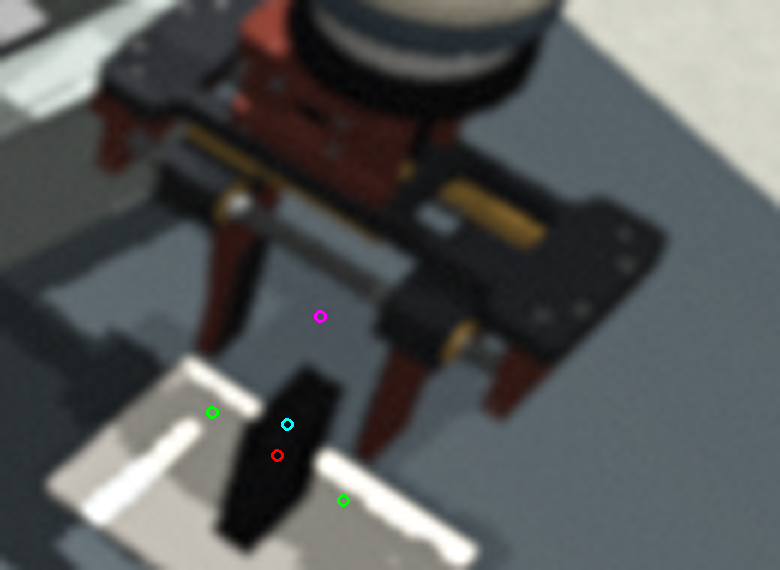

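The tips sit at about (208,350) and (370,460) against a predicted (212,412) and (343,500). That puts the whole gripper about 28 mm higher than reported, which explains a miss just above the 76 mm block. Going 29 mm lower is safe either way, because the plate top is at 6 mm. I'll do that with a force guard and grip.

Run:
```python
from h import *
p,o=tool([COV[0],COV[1],-29],COV[2],0); print(bot.servo_line(p,o,60,6)); st('down')
bot.move_gripper(8,35); st('grip')
g=bot.read_finger_gap()
if g>14:
    z0=bot.read_ee_pos(); print(np.round(z0,2))
    p[2]+=6; bot.servo_line(p,o,30); st('lift6')
    p[2]+=94; bot.servo_line(p,o,120); bot.dwell(.2); st('lift'); print(bot.read_torque())
s=imaging.grab_frame("scene"); np.save("scene2.npy",s); np.save("top2.npy",imaging.grab_frame("top"))
cv2.imwrite("pics/g.png",cv2.resize(s[80:240,290:450,::-1],(600,600),interpolation=cv2.INTER_CUBIC))
```

```text
False
down 9.94 [566.2 174.1  17.7] F [ 0.1  0.4 -0.3] gap 59.4
grip 10.67 [566.4 174.1  18.1] F [ 0.1  0.6 -0.4] gap 17.8
[566.42 174.12  18.11]
lift6 11.02 [566.2 174.1  23.9] F [-1.  -0.  -2.9] gap 17.9
lift 12.15 [565.8 174.  116.8] F [-0.7 -0.1 -2.7] gap 17.7
[-0.06806188 -0.14205136  0.02353844]
```

View pics/g.png

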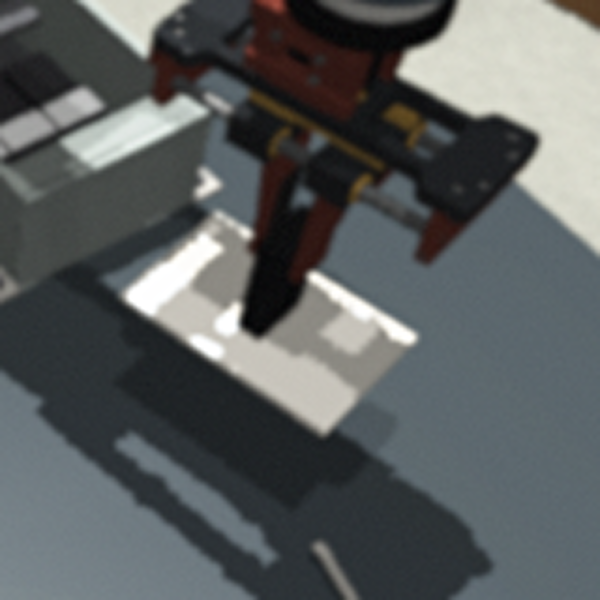

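Gripped: gap 17.8 mm, about 2.7 N of weight, plate hanging level. Now go to a tilted hover over the box, and check by corner fitting whether the offset runs along the tool or along world z.

```bash
sed -i 's/G=47\./G=18.1/' h.py
cat >> h.py <<'E'
def pnp(P,obs,n):
    p=imaging.camera_params(n); K=np.array([[p["fx"],0,p["cx"]],[0,p["fy"],p["cy"]],[0,0,1.]])
    ok,rv,tv=cv2.solvePnP(P,np.array(obs,float),K,None,flags=cv2.SOLVEPNP_IPPE)
    ok,rv,tv=cv2.solvePnP(P,np.array(obs,float),K,None,rv,tv,True,cv2.SOLVEPNP_ITERATIVE)
    Rc=np.array(p["R"]); R=Rc.T@cv2.Rodrigues(rv)[0]; return Rc.T@(tv.ravel()-np.array(p["t"])),R
PT=np.array([[70,45,6],[70,-45,6],[-70,-45,6],[-70,45,6.]])
E
python3 - <<'E'
from h import *
np.set_printoptions(precision=3,suppress=True)
# scene: corners order far-left(+x,+y)=right-bottom..., use image: +y right, +x down
ob=(np.array([[418,338],[325,435],[120,295],[215,210]])+.5)/3.75-.5+[290,80]
P=np.array([[70,45,6],[70,-45,6],[-70,-45,6],[-70,45,6.]])
o,R=pnp(P,ob,"scene"); print("pnp",o,Ro.from_matrix(R).as_euler('ZYX'))
pr=P@R.T+o; print("err",proj(pr,"scene")-ob)
for z in(98.7,):
    print("pred",proj(place(P+[0,0,z],COV),"scene")-ob)
q=far(-56,100,.38); bot.move_pose(*q); bot.dwell(.3); st('hover'); print(q)
s=imaging.grab_frame("scene"); np.save("scene3.npy",s); t=imaging.grab_frame("top"); np.save("top3.npy",t)
a=cv2.resize(s[130:290,150:310,::-1],(400,400),interpolation=cv2.INTER_CUBIC);b=cv2.resize(t[90:250,230:390,::-1],(400,400),interpolation=cv2.INTER_CUBIC)
R=(Ro.from_euler('z',CASE[2])*Ro.from_euler('y',.38)).as_matrix(); e=place(np.array([[-56,0,100.]]),[CASE[0],CASE[1],CASE[2]+np.pi])[0]
X=(P-[70,0,0])@R.T+e
for im,n,o2 in((a,"scene",[150,130]),(b,"top",[230,90])):
    for u in (proj(X,n)+.5-o2)*2.5: cv2.circle(im,tuple(u.astype(int)),3,(0,0,255),1)
cv2.imwrite("pics/hov.png",np.hstack([a,b]))
E
```

```text
pnp [568.173 172.493 103.003] [0.295 0.013 0.016]
err [[-0.025 -0.027]
 [ 0.019  0.024]
 [-0.025 -0.019]
 [ 0.031  0.022]]
pred [[-0.597  0.324]
 [-0.359 -0.235]
 [-0.13   0.362]
 [-0.25   1.016]]
hover 13.77 [ 513.5 -147.3  142.9] F [-1.2 -0.1 -2.6] gap 18.3
([513.2792161311702, -148.07038960618047, 142.77326276284361], [-2.7615926535897932, 2.220446049250313e-16, 1.8222036732051032])
```

View pics/hov.png

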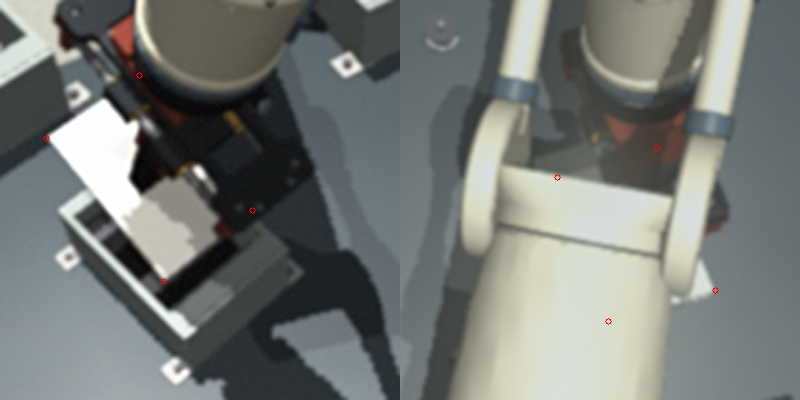

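The tool-length hypothesis matches: visible corners at (46,136), (165,281) and (715,290) lie on their predictions, with an 18.1 mm lever along the tool. Now a guarded descent to find the ledge, then push to the wide-end wall.

```bash
cat >> h.py <<'E'
def avg(th,n=6):
    r=[]
    for _ in range(n): bot.dwell(.03); r.append(farnow(th))
    return np.mean(r,0)
def line(xf,zf,th,v,f=None):
    p,o=far(xf,zf,th); return bot.servo_line(p,o,v,f)
E
python3 - <<'E'
from h import *
np.set_printoptions(precision=2,suppress=True)
T=.38
print(avg(T)); line(-56,54,T,70); bot.dwell(.2); st('in'); 
F0=np.array(bot.read_wrist_force())
print('touch',line(-56,21,T,12,4)); a=avg(T); st(a)
h=a[2]
if 22<h<46:
    line(a[0],h+1.5,T,15); bot.dwell(.1); st('up')
    print('wall',line(-84,h+1.5,T,14,4)); b=avg(T); st(b)
    np.save('h.npy',[h,b[0]])
E
```

```text
[-56.1   -0.18 100.02]
in 15.07 [ 513.6 -148.2   97.4] F [ 0.5  0.9 -3.4] gap 17.8
touch True
[-55.73  -0.    30.63] 17.07 [ 513.  -148.1   73.4] F [-0.6 -0.4  5.4] gap 17.9
up 17.54 [ 512.7 -148.1   74.2] F [ 0.4 -0.1 -4.4] gap 17.5
wall True
[-79.24  -0.15  30.97] 19.32 [ 535.8 -142.1   73.7] F [-0.7 -0.3  1.6] gap 17.6
```

Ledge at about 30.8 mm, end at box x -79.2 under the wide rim, which matches the -79.3 expected at the wall. Back off slightly and rotate down in guarded steps.

Run:
```python
from h import *
np.set_printoptions(precision=2,suppress=True)
line(-78.8,32.6,.38,10); bot.dwell(.2); st(avg(.38,3))
for th in np.arange(.34,.035,-.04):
    hit=line(-78.8,32.6,th,22,6)
    print(round(th,2),hit,np.round(bot.read_wrist_force(),1))
    if hit: break
st(avg(th,3)); np.save('th.npy',th)
```

```text
[-78.74  -0.07  32.35] 19.99 [ 535.3 -142.3   75.2] F [ 0.1 -1.4 -3.9] gap 17.5
0.34 False [-0.3 -0.6 -3.8]
0.3 False [ 0.   1.5 -2.9]
0.26 False [ 0.2 -0.2 -3.1]
0.22 False [ 0.3  0.1 -3. ]
0.18 False [-0.3  0.2 -3.4]
0.14 False [-0.   0.5 -4. ]
0.1 False [ 0.3  0.6 -2.1]
0.06 False [-0.3  0.4 -3.6]
[-78.79   0.01  32.76] 22.36 [ 525.3 -145.    55. ] F [ 1.6  0.5 -3.2] gap 17.9
```

Run:
```python
from h import *
np.set_printoptions(precision=2,suppress=True)
print(line(-78.8,32.6,0,20,6)); bot.dwell(.1); st(avg(0,3))
print('down',line(-78.8,27,0,8,4)); a=avg(0); st(a)
z=a[2]+0.9
line(-78.5,z,0,8); bot.dwell(.2); st(avg(0,3))
print('wall',line(-65,z,0,9,5)); b=avg(0); st(b); np.save('b.npy',[a[2],b[0]])
```

```text
False
[-79.05   0.03  32.76] 22.93 [ 524.3 -145.2   50.8] F [ 0.  -0.2 -3.4] gap 17.5
down True
[-78.99   0.05  30.98] 23.5 [ 524.2 -145.3   49.1] F [-0.4  0.2  5.7] gap 17.2
[-78.27  -0.13  31.48] 24.32 [ 523.5 -145.3   49.7] F [ 0.3 -0.4 -3.3] gap 17.6
wall True
[-70.25  -0.51  31.18] 25.55 [ 515.6 -146.9   49.3] F [4.8 0.5 1.3] gap 17.5
```

It met the narrow-end wall at an estimated origin x of -0.25, where 0.5 is expected, with Fx 4.8 N. Back off 0.5 mm, settle on the ledges and release.

Run:
```python
from h import *
np.set_printoptions(precision=2,suppress=True)
line(-70.8,31.2,0,5); bot.dwell(.2); st(avg(0,3))
print('down',line(-70.8,29,0,6,3)); a=avg(0); st(a)
line(-70.8,a[2]+.2,0,5); bot.dwell(.1); st('pre-release')
bot.move_gripper(40,20); bot.dwell(.2); st('open')
p=list(bot.read_ee_pos()); p[2]+=90; bot.servo_line(p,None,100); st('up')
p[0]-=0; q=np.array(bot.read_qpos()); q[0]+=1.0; q[1]-=.2; bot.set_joints(q.tolist()); st('clear')
s=imaging.grab_frame("scene");t=imaging.grab_frame("top")
a=cv2.resize(s[160:280,160:280,::-1],(400,400),interpolation=cv2.INTER_CUBIC);b=cv2.resize(t[130:230,270:370,::-1],(400,400),interpolation=cv2.INTER_CUBIC)
P=np.array([[-62.5,-45,37],[-62.5,45,37],[62.5,45,37],[62.5,-45,37]],float)
B=np.array([[-9,-20,107],[9,-20,107],[9,20,107],[-9,20,107]],float)
Q=[CASE[0],CASE[1],CASE[2]+np.pi]
for im,n,o,k in((a,"scene",[160,160],400/120),(b,"top",[270,130],4)):
    for X in(P,B): cv2.polylines(im,[((proj(place(X,Q),n)+.5-o)*k).astype(int)],True,(0,0,255),1)
cv2.imwrite("pics/end.png",np.hstack([a,b]))
```

```text
[-70.44  -0.24  30.99] 26.39 [ 515.9 -147.2   49.1] F [-0.5  2.1  1. ] gap 18.3
down True
[-70.47  -0.28  30.97] 26.8 [ 515.9 -147.1   49. ] F [-0.3 -2.6  5.4] gap 17.5
pre-release 27.34 [ 515.9 -147.1   49.1] F [-2.4 -0.1  4.2] gap 17.7
open 28.1 [ 516.3 -147.3   49.3] F [-0.6  1.1 -0.8] gap 39.8
up 29.15 [ 515.9 -147.1  138.3] F [ 0.1 -0.1  0.3] gap 39.7
clear 31.02 [397.6 349.8 244.6] F [ 0.4 -0.2  0.7] gap 40.1
```

View pics/end.png

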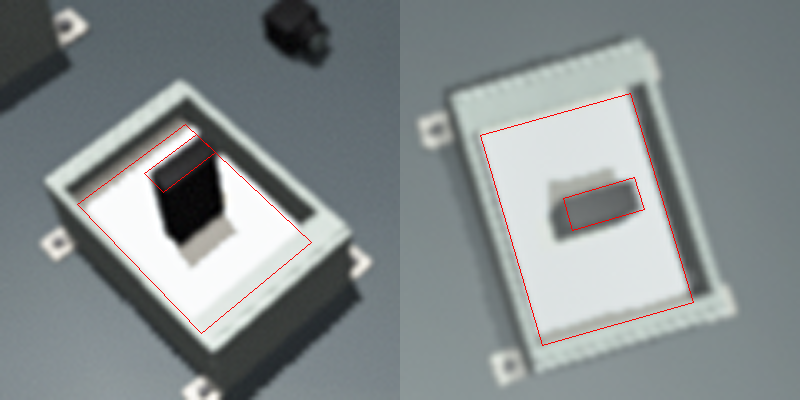

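The final picture shows the plate flat inside the box. The block top is on its predicted outline in both views, at about (180,160) and (603,204), and both plate ends are hidden under the rims. Hand in.

```bash
python3 -c "
from workcell import bot
print(bot.job_done(), bot.read_time_s())"
```

```text
the job is handed in; nothing more can be done
the job is handed in; nothing more can be done
```

The cover is on the smallest box and let go, and the job is handed in; the arm was clear of the box at 31 s.

- **Method:** I gripped the cover across the block's 18 mm sides and tilted it 0.38 rad. I found the ledge by touch at about 31 mm, tucked the far end under the wide rim and lowered the near end in guarded steps. Then I slid it until it met the narrow-end wall, eased back and released.
- **Last checks:** The cover lies flat, with its origin at about box x -0.5 mm and y -0.3 mm by the arm's readings. In the last picture the block sits on its predicted outline in both cameras, and both ends are under their rims. The wrist force read at stops changed by about 9 N at most.
- **What went wrong or disagreed:**
    - The first grasp closed above the block. The real fingertips are about 29 mm behind the reported TCP along the tool, so I corrected for that and checked it in the pictures.
    - The contact at the wide-end wall showed up mostly as vertical force, so it may have been the ledge. Its position matched the wall to 0.1 mm.
    - The contact at the narrow-end wall came about 0.75 mm from where vision placed it, well within the 4.5 mm allowed.

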